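# Push a plaster model under the spring flap of its bay

## Robot

A 7-joint arm with a two-finger parallel gripper is mounted at the origin on a cart in front of the work surface, level with it; the furniture and walls round the work are solid. World frame = base frame: x ahead of the robot, y to its left, z up, the work surface at z = 0. Lengths are in m, angles in rad, forces in N, time in s.
With the tool pointing down it reaches from about 0.425 to 0.825 m from the base axis. Payload 3.6 kg.
Tool frame: the origin (TCP) lies on the front face of the gripper's body, between the roots of the fingers; the fingertips stand 73 mm ahead of it and the grasp point (between the pads) lies 54 mm ahead of it; z points along the fingers, y is the line along which they close (so a half turn about z gives the same grasp; the last joint's range is limited). The gripper opens to 85 mm and grips with 20 to 120 N. Pads are 22 mm wide; open, the fingers measure 114 mm over their backs; the gripper's body (76 mm by 85 mm) begins 54 mm behind the grasp point. The pads swing forward as they close: fully open they stand 13 mm farther back than shut.
Start: joints at [-1.28, 0.615, -0.013, 1.423, 0.008, 1.103, -0.04], TCP at [0.203, 0.617, 0.304] pointing down, gripper open.
Joint ranges: [-3.12, 3.12], [-0.3, 2.06], [-1.34, 1.32], [0.26, 2.42], [-1.36, 4.5], [0.01, 1.98], [-2.84, 2.84]. Speed limits (rad/s): [2.79, 2.79, 3.14, 3.14, 3.14, 3.14, 3.14].

## Interface

Orientations are given as a rotation vector (axis times angle).
In Python, from cell import robot gives the robot as it stands. The module is installed in compiled form; this text tells all that it offers. Calls block until the motion is done:
- robot.move_ptp(position, orientation): joint-space move of the TCP to a pose.
- robot.move_linear(position, rotation=None, feed=0.15, stop_force=None): straight line of the TCP; rotation=None keeps the orientation; feed is the mean speed in m/s. With stop_force (N) it stops when the force on the tool has changed by that much, and returns True; else False.
- robot.goto_joints(angles): joint-space move.
- robot.command_gripper(opening, newtons=None): finger opening in m; newtons is the grip in N (None keeps the last); returns when the fingers have stopped.
- robot.sleep(seconds).
- robot.ik(position, orientation): joint angles nearest the present ones, or None.
- robot.state(): the state.
- robot.read_camera(name): name is "side" or "top"; returns a dict with "pixels" (384x512x3 uint8, blue, green, red), "fx", "fy", "cx", "cy" (pixels), "R" (3x3) and "t" (3): a world point X has camera coordinates R X + t. Camera axes: x right, y down, z forward; pixel columns grow to the right and rows downward; lengths in m; the calibration is good to about 2 mm. A picture is of the moment at which its call begins. There is no depth.
A pose or a line that the arm cannot do raises robot.Unreachable and nothing moves.
- robot.sign_off(): hands the job in; it is judged then, once.
The state is a dict: "t": time; "joint_positions": joint angles; "qd": joint speeds; "tau": joint torques, N m; "ee_pos": TCP position; "tool_rot": TCP orientation; "contact_force": force on the tool from outside, world axes, zero at the start; "wrist_torque": the same for the moment, N m; "grip_width": finger opening in m; "grip_force": force on a finger pad.
Only numpy, scipy, OpenCV 4.12 (cv2) and the standard library are available. Lean on these libraries where they do the work, as an engineer would, in place of code of your own. Each camera call takes 0.05 s, during which the arm holds its last target. There are 200 camera calls.

## Task

Press down the black treadle of the model bay with one fingertip so that its spring-closed flap stands wide open, and while you keep it open push the plaster tooth model along the channel with the other finger until it is all the way under the flap, behind the metal gate bar. Then let go of the treadle so that the flap shuts fully behind the model. Only press and push: do not lift or tip the model, and leave the dish and the two impression trays beside the bay where they are.

Things in the scene. Friction and masses are not known exactly. Their poses are not given: they have to be found in the camera images.
- bay: Fixed white plastic bay, 200 mm long. Origin on the worktop under the hinge line, in the gate bar's plane (the entrance); x along the channel into the bay (push direction), y from channel to treadle, z up. Bay frame below, mm. Channel floor z 3, x -120 to 66, y -70 to -8. Hinge wall y -8 to 5, x -129 to 71, 20 high (3 posts 30). Outer wall y -75 to -70, 14 high, x > -8.
- stop (a point): Foot of the stop wall, at the middle of the channel's inner end (bay x 66, y -39, z 3); the wall is 30 high. In front of the outer wall, at x -49 to -8, is a short flared lead-in, also 14 high.
- lane (a point): Point on the channel floor in the entrance plane (bay x 0, y -34, z 3), middle of the lane in which a finger pushes. The lane y -59 to -8 is free above for x < 58 (the flap leaves it open), so the finger can follow the model past the gate bar to x = 20 or so.
- flap (a joint): Hinge of the aluminium flap: axis along bay x at y 0, z 28. 0 = shut, 0.44 rad = end stop; from 0.30 on the gate foot clears the model. Opening lifts the channel side. A spring shuts it (2 to 4 N at the treadle). Shut, its plate (top z 37) covers the channel at x 58 to 70 and a strip outside the outer wall (y -84 to -76, z 22 to 26) runs forward to the gate bar. Open, the cover is 72 high.
- gate_foot (a point): Middle of the lower edge, inside the channel, of the gate bar, which reaches in from the front end of the flap's strip: 4 thick (bay x -2 to 2), ending at y -59, z 16 to 26 when shut, so that it bars the model. Open at 0.38 rad its inner end is at y -56, z 39 to 48, the strip 58 high.
- treadle (a point): Black ribbed plate, 170 x 45 x 3, part of the flap on the far side of its hinge, bay x -130 to 40, 7 to 52 out from the hinge; a finger can slide along it while pressing. Its top passes through the hinge axis, sloping down outwards by 0.06 rad plus the flap joint (at y 35: z 26 shut, 15 at 0.30, 9 at 0.44 rad). This point: on its top, 35 out from the axis, at bay x -45.
- plaster_model: Cream smooth plaster dental arch, 48 (x) by 60 (y) by 29 high, 0.14 kg, loose; solid base 18 high, teeth above. Origin at the centre of its underside, z up. It stands on the channel floor in front of the gate bar, its x about along bay x; it reaches 21 to 24 behind (the end to push) and 25 ahead of the origin. Shut in the bay, its origin is at bay x 24 to 41 (41 = against the stop).
- dappen_2: Small pale glass dappen dish, 37 by 37 by 26, loose, beside the treadle; bystander. Origin at the centre of its underside.
- impression_tray_1: Grey U-shaped impression tray, 70 by 55 by 14, loose, on the channel side of the bay; bystander. Origin at the centre of its underside.
- impression_tray_2: Blue U-shaped impression tray, 70 by 55 by 14, loose, on the channel side of the bay; bystander. Origin at the centre of its underside.
Not all that is in view belongs to the job. What is meant by the plaster_model is not brown, and is the larger of those in its own colour.

How it is judged:
On the way, in this order (a step that is already met when the one before it is completed fails the run):
1. the flap is held open by a finger on the treadle (0.30 rad or more) while the model is still outside the gate bar (value of joint flap above 0.3 rad and contact force between the fingers and treadle_plate above 0.3 N and x of plaster_model in the frame of bay below -0.024 m), for 0.2 s.
2. the model has been pushed past the gate bar while a finger still holds the flap open (value of joint flap above 0.3 rad and contact force between the fingers and treadle_plate above 0.3 N and x of plaster_model in the frame of bay above 0.0235 m), for 0.1 s.
At the end, for the whole second after the job is handed in: the flap is shut (under 0.05 rad) with the model upright and at rest on the channel floor behind the gate bar (model origin at bay x 22.5 to 45 mm, between the channel walls) (value of joint flap below 0.05 rad and x of plaster_model in the frame of bay between 0.0225 and 0.045 m and y of plaster_model in the frame of bay between -0.048 and -0.03 m and height (world z) of plaster_model below 0.007 m and angle between plaster_model's own z axis and vertical below 0.08 rad and linear speed of plaster_model below 0.02 m/s); the robot touches nothing.
It fails at once if the model is lifted (more than about 12 mm) or tipped (more than 0.35 rad) (height (world z) of plaster_model above 0.015 m or angle between plaster_model's own z axis and vertical above 0.35 rad).
It fails at once if the dish or an impression tray is moved by more than 20 mm (distance of any of dappen_2, impression_tray_1, impression_tray_2 from where it was at the start of the episode above 0.02 m).
It also fails if it takes over 43 s, if anything falls off the work surface, if the arm or the gripper's body presses on something with over 40 N, if the wrist force passes 120 N, or if a joint passes its speed limit or range.

## Working session

There is one attempt and no reset: what is moved stays moved. The work goes in short steps, each a Python script; the robot and the scene stay as the last script left them, time stands still between calls to the robot, and variables do not carry over. Pictures are saved under pics/ and viewed, at most 10 in all, crops included, and the job is handed in when it is done.

```bash
ls; mkdir -p pics
python3 - <<'E'
from cell import robot
import cv2,pickle
for n in("top","side"):
    c=robot.read_camera(n); cv2.imwrite(f"pics/{n}0.png",c["pixels"]); pickle.dump(c,open(f"{n}.pkl","wb"))
    print(n,c["fx"],c["cx"],c["cy"],c["R"],c["t"])
print(robot.state())
E
```

```text
pics
top 493.0223544839623 265.3189656391539 191.57627635640236 [[-0.01364191 -0.99973826 -0.01836622]
 [-0.99323751  0.01566658 -0.1150383 ]
 [ 0.11529593  0.01667268 -0.99319126]] [0.02689622 0.55985691 0.92539071]
side 350.8038791377502 253.2424598386249 200.22915382970925 [[ 0.94090512 -0.33770303  0.02557781]
 [-0.13485281 -0.44286139 -0.88639072]
 [ 0.31066425  0.83056033 -0.46223075]] [-0.51164919  0.12927587  0.68230713]
{'t': 0.1, 'joint_positions': array([-1.2794862 ,  0.61584733, -0.01262726,  1.42473854,  0.00809422,
        1.10342341, -0.04038997]), 'qd': array([ 0.00043595, -0.00138499, -0.00056717, -0.00383505, -0.00014284,
        0.001241  ,  0.00058167]), 'tau': array([ 1.95866545e-03, -4.70379746e+01,  2.60610217e-01, -1.71570933e+01,
        1.01405670e-02,  5.82243883e-03,  4.79774002e-06]), 'ee_pos': array([0.20293423, 0.61695976, 0.30283769]), 'tool_rot': array([-0.49693342, -3.10167922,  0.00367509]), 'contact_force': array([-0.3447741 ,  0.20999724, -0.23862965]), 'wrist_torque': array([ 0.01862178, -0.00067787,  0.04324067]), 'grip_force': 0.0, 'grip_width': 0.08529377430380626}
```

View pics/top0.png

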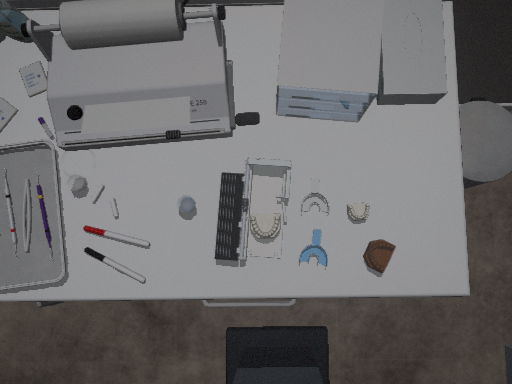

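View pics/side0.png

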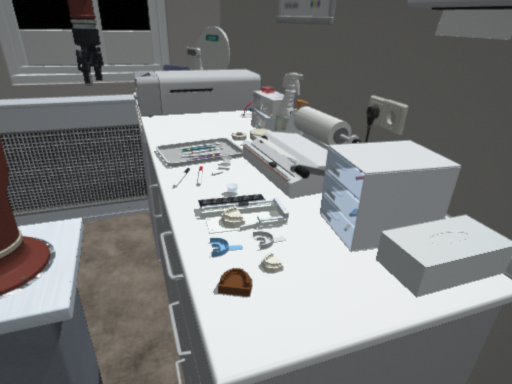

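Run:
```python
import cv2
im=cv2.imread("pics/top0.png")[145:275,170:300]
cv2.imwrite("pics/topc.png",cv2.resize(im,None,fx=4.6,fy=4.6,interpolation=cv2.INTER_CUBIC))
```

```text
(no output)
```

View pics/topc.png

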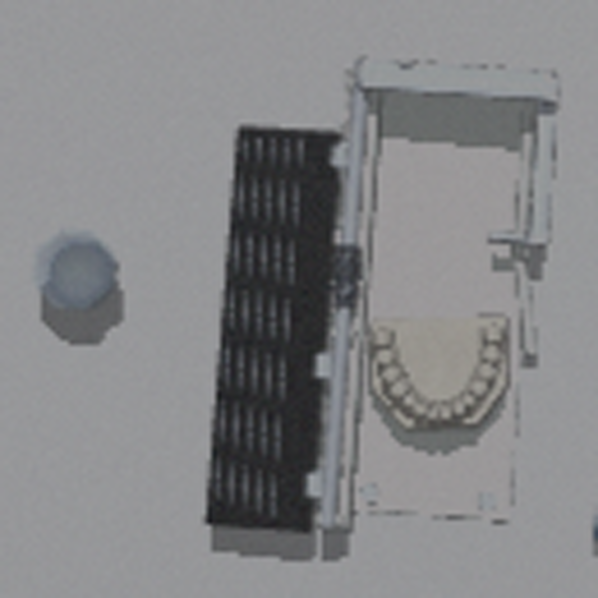

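```bash
cat > h.py <<'E'
import numpy as np,pickle,cv2
def cast(c,p,z):
    R,t=np.array(c["R"]),np.array(c["t"]); C=-R.T@t
    d=R.T@np.array([(p[0]-c["cx"])/c["fx"],(p[1]-c["cy"])/c["fy"],1.]); return C+d*(z-C[2])/d[2]
def proj(c,X):
    v=np.array(c["R"])@X+c["t"]; return np.array([c["fx"]*v[0]/v[2]+c["cx"],c["fy"]*v[1]/v[2]+c["cy"]])
E
python3 - <<'E'
from h import *
c=pickle.load(open("top.pkl","rb"))
im=c["pixels"]; g=im.max(2)
m=np.zeros(g.shape,np.uint8); m[160:270,205:250]=(g[160:270,205:250]<60)*255
m=cv2.morphologyEx(m,cv2.MORPH_CLOSE,np.ones((5,5),np.uint8))
ct=max(cv2.findContours(m,0,2)[0],key=cv2.contourArea)
print(cv2.minAreaRect(ct),cv2.boxPoints(cv2.minAreaRect(ct)).tolist())
crop=lambda x,y:((x+.5)/4.6-.5+170,(y+.5)/4.6-.5+145)
pts=[((237,126),40,52,24.9),((340,132),40,7,27.6),((208,523),-130,52,24.9),((312,530),-130,7,27.6),((365,514),-120,-8,3),((510,521),-120,-70,3)]
W=np.array([cast(c,crop(*p[0]),p[3]/1e3)[:2] for p in pts]); B=np.array([p[1:3] for p in pts])/1e3
for n in (4,6):
    w,b=W[:n],B[:n]; wm,bm=w.mean(0),b.mean(0); 
    H=(b-bm).T@(w-wm); th=np.arctan2(H[0,1]-H[1,0],H[0,0]+H[1,1])
    R=np.array([[np.cos(th),-np.sin(th)],[np.sin(th),np.cos(th)]]); o=wm-R@bm
    print(n,"yaw",th,"o",o,"res mm",((W-(B@R.T+o))*1e3).round(1).tolist())
for nm,p,z in(("rear bottomish",(437,428),18),("front L",(372,318),29),("front R",(510,318),29),("left",(369,350),18),("right",(512,370),18),("dish",(80,270),20),("gate",(490,240),26)):
    print(nm,((cast(c,crop(*p),z/1e3)[:2]-o)@R*1e3).round(1))
E
```

```text
((231.91549682617188, 216.49281311035156), (27.771947860717773, 86.38983154296875), 4.864514350891113) [[214.4166259765625, 258.3546142578125], [221.74246215820312, 172.27597045898438], [249.41436767578125, 174.63101196289062], [242.08853149414062, 260.70965576171875]]
4 yaw -0.07714675701302429 o [0.55786968 0.05680248] res mm [[-0.5, -0.2], [-0.7, 0.3], [0.6, -0.5], [0.6, 0.4], [-2.2, -4.9], [-1.2, -5.2]]
6 yaw -0.0681429498220081 o [0.55739909 0.05575235] res mm [[0.4, 0.5], [-0.2, 1.0], [1.6, 1.6], [1.2, 2.6], [-1.7, -2.7], [-1.3, -3.0]]
rear bottomish [-83.5 -40. ]
front L [-39.  -10.3]
front R [-35.9 -68.4]
left [-52.   -9.2]
right [-57.2 -70.5]
dish [-24.5 116.3]
gate [ -3.1 -58.3]
```

```bash
cat >> h.py <<'E'
from scipy.spatial.transform import Rotation as Ro
yaw=-0.070; o=np.array([0.5575,0.0559])
Rb=np.array([[np.cos(yaw),-np.sin(yaw)],[np.sin(yaw),np.cos(yaw)]])
def W(x,y,z): return np.r_[Rb@np.array([x,y])/1e3+o,z/1e3]
ex=np.r_[Rb[:,0],0]; ey=np.r_[Rb[:,1],0]
def rot(s): return Ro.from_matrix(np.c_[-s*ex,s*ey,[0,0,-1]]).as_rotvec()
E
python3 - <<'E'
from h import *
from cell import robot
q0=robot.state()["joint_positions"]
for s in(1,-1):
    r=[robot.ik(W(x,1,z),rot(s)) for x,z in((-104,200),(-104,80),(3,80))]
    print(s,[None if q is None else np.round(q,2).tolist() for q in r])
robot.command_gripper(0.064,20)
s=1 if robot.ik(W(-104,1,200),rot(1)) is not None else -1
s=min((1,-1),key=lambda s:abs((robot.ik(W(-104,1,200),rot(s))-q0)).max())
robot.move_ptp(W(-104,1,200),rot(s)); robot.move_linear(W(-104,1,115))
st=robot.state(); print(s,st["t"],st["grip_width"],st["ee_pos"],W(-104,1,115),st["contact_force"])
a=robot.read_camera("top")["pixels"];b=robot.read_camera("side")["pixels"]
cv2.imwrite("pics/a.png",np.hstack([cv2.resize(a[145:295,170:320],(400,400)),cv2.resize(b[150:280,170:300],(400,400),interpolation=2)]))
E
```

```text
1 [[-0.18, 0.48, -0.01, 2.08, 0.01, 0.58, 1.3], [-0.15, 0.71, -0.05, 2.16, 0.13, 0.27, 1.18], [-0.1, 0.79, -0.07, 1.87, 0.1, 0.49, 1.26]]
-1 [[-0.62, 0.55, 0.64, 2.09, -0.54, 0.66, -1.26], [-0.4, 0.74, 0.31, 2.17, -0.69, 0.33, -1.14], [-0.51, 0.88, 0.62, 1.88, -0.83, 0.65, -1.02]]
-1 3.375 0.06393466388816463 [0.45423161 0.06421223 0.1153354 ] [0.45382464 0.06417161 0.115     ] [ 0.04781258 -0.3276628  -0.4711036 ]
```

View pics/a.png

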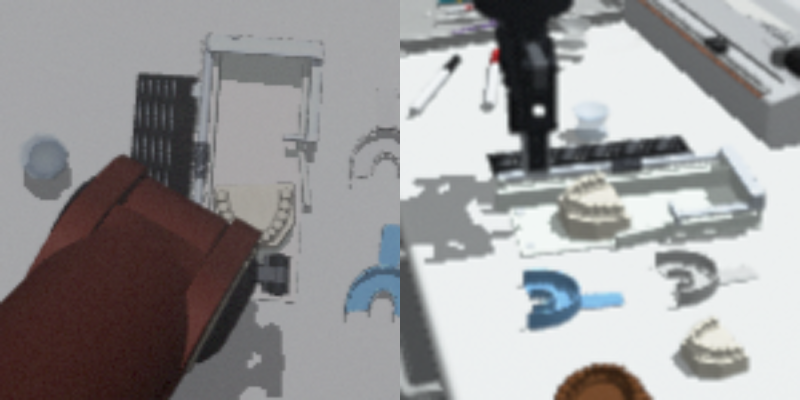

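Run:
```python
from h import *
c=pickle.load(open("top.pkl","rb"));print("C",-c["R"].T@c["t"])
for z in(.045,.1):
  for u in(258,272,288):
    print(z,u,((cast(c,(170+u/2.667,145+270/2.667),z)[:2]-o)@Rb*1e3).round(1))
p=lambda x,y,z:((proj(c,W(x,y,z))-[170,145])*2.667).round()
for y in(-31,-45.5):
  for z in(45,60,80):print(y,z,p(-93,y,z),p(-115,y,z))
print(p(-120,-8,3),p(-120,-70,3),p(66,-8,3),p(66,-70,3),p(-2,-59,26),p(58,-8,3), "walltop",p(-129,-8,20),p(71,-8,20))
s=pickle.load(open("side.pkl","rb")); q=lambda *a:((proj(s,W(*a))-[170,150])*400/130).round()
print("side tip treadle",q(-104,33,42),q(-104,47,42),"treadle corner",q(-130,52,25),q(40,52,25),"floor",q(-120,-70,3))
```

```text
C [0.44974402 0.0026894  0.98398893]
0.045 258 [-100.   -45.8]
0.045 272 [-99.4 -55.7]
0.045 288 [-98.8 -67.1]
0.1 258 [-100.2  -46.7]
0.1 272 [-99.7 -56. ]
0.1 288 [-99.1 -66.7]
-31 45 [238. 259.] [236. 290.]
-31 60 [237. 259.] [235. 290.]
-31 80 [236. 258.] [234. 291.]
-45.5 45 [258. 260.] [256. 291.]
-45.5 60 [258. 260.] [256. 291.]
-45.5 80 [257. 259.] [256. 292.]
[206. 295.] [290. 299.] [221.  47.] [303.  51.] [284. 137.] [221.  57.] walltop [204. 307.] [221.  36.]
side tip treadle [117. 140.] [114. 132.] treadle corner [ 83. 151.] [278. 131.] floor [120. 249.]
```

Run:
```python
from h import *
from cell import robot
a=robot.read_camera("top")["pixels"];b=robot.read_camera("side")["pixels"]
cv2.imwrite("pics/b.png",np.hstack([cv2.resize(a[220:270,250:300],(400,500),interpolation=0),cv2.resize(b[145:245,180:260],(400,500),interpolation=2)]))
```

```text
(no output)
```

View pics/b.png

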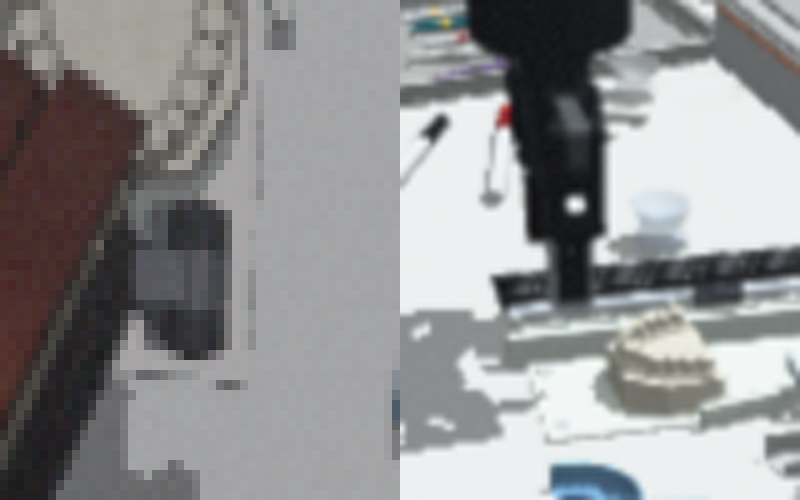

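Run:
```python
from h import *
from cell import robot
s=pickle.load(open("side.pkl","rb"));c=pickle.load(open("top.pkl","rb"))
q=lambda *a:proj(s,W(*a)).round(1)
for y in(-31,-45,-55,-67,33,47):
  print(y,"tip",q(-93,y,45),q(-115,y,45),"z85",q(-91,y,85),q(-117,y,85))
for z in (40,42,45,49): print(z,((cast(s,(214.5,205.5),z/1e3)[:2]-o)@Rb*1e3).round(1))
for n,p,z in(("tr far-left",(180+95/5,145+278/5),25),("knuckle hole",(180+175/5,145+204/5),85)): print(n,((cast(s,p,z/1e3)[:2]-o)@Rb*1e3).round(1))
st=robot.state();M=Ro.from_rotvec(st["tool_rot"]).as_matrix();print(M.round(3),ex,ey)
```

```text
-31 tip [217.  205.7] [207.8 206.7] z85 [217.5 190.5] [206.3 191.6]
-45 tip [218.1 208.5] [208.7 209.6] z85 [218.6 193.1] [207.3 194.2]
-55 tip [218.9 210.6] [209.4 211.6] z85 [219.4 195. ] [208.  196.2]
-67 tip [219.9 213.1] [210.3 214.2] z85 [220.4 197.4] [208.9 198.6]
33 tip [212.3 194. ] [203.7 194.8] z85 [212.7 179.4] [202.2 180.4]
47 tip [211.4 191.6] [202.8 192.4] z85 [211.7 177.2] [201.4 178.1]
40 [-97.  -19.3]
42 [-97.6 -23. ]
45 [-98.5 -28.5]
49 [-99.7 -35.8]
tr far-left [-126.2   42.8]
knuckle hole [-92.   -4.7]
[[ 0.998 -0.07   0.002]
 [-0.07  -0.998  0.   ]
 [ 0.002 -0.    -1.   ]] [ 0.997551   -0.06994285  0.        ] [0.06994285 0.997551   0.        ]
```

Run:
```python
from h import *
from cell import robot
import pickle
robot.command_gripper(0.060,20)
robot.move_linear(W(-110,4,115),rot(-1))
f0=robot.state()["contact_force"]
hit=robot.move_linear(W(-110,4,70),feed=0.025,stop_force=12)
st=robot.state(); z=st["ee_pos"][2]; print(hit,z,st["contact_force"]-f0,st["t"])
if hit:
    robot.move_linear(np.r_[st["ee_pos"][:2],z+.003],feed=.02)
    robot.sleep(.3)
    st=robot.state(); print(st["ee_pos"],st["contact_force"]-f0,W(-110,4,0),st["grip_width"],st["t"])
    pickle.dump((z,f0),open("z.pkl","wb"))
a=robot.read_camera("top")["pixels"];b=robot.read_camera("side")["pixels"]
cv2.imwrite("pics/c.png",np.hstack([cv2.resize(a[145:285,180:300],(400,467)),cv2.resize(b[145:245,180:300],(560,467),interpolation=2)[:,:400]]))
```

```text
True 0.07744640333294278 [-2.43774921  0.32942298 11.7814026 ] 5.4167
[0.44847451 0.06805126 0.08027941] [0.91064229 4.51768161 2.9764284 ] [0.44804916 0.06758392 0.        ] 0.060032492905025873 6.0417
```

View pics/c.png

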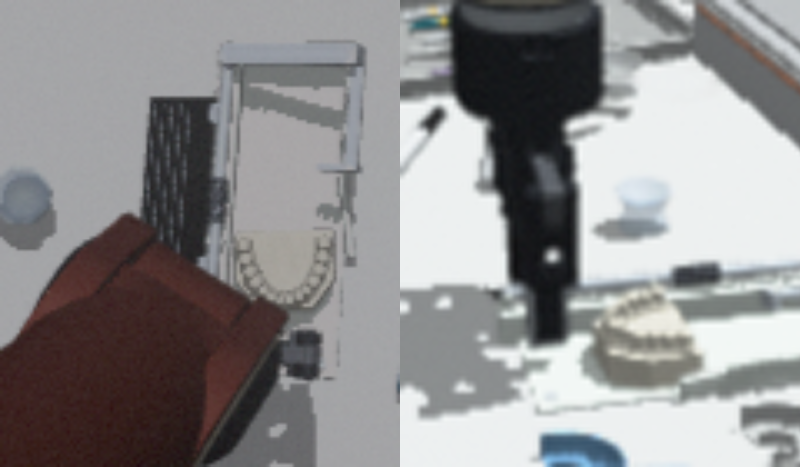

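Run:
```python
from h import *
from cell import robot
c=robot.read_camera("side");b=c["pixels"]
u0,v0,k=240,165,10
im=cv2.resize(b[v0:v0+60,u0:u0+60],None,fx=k,fy=k,interpolation=2)
for a,col in((0,(0,255,0)),(.30,(0,0,255)),(.37,(255,0,0)),(.44,(255,0,255))):
  for y,z in((-59,26),(-84,26)):
    Y,Z=y,z-28; y2=Y*np.cos(a)+Z*np.sin(a); z2=-Y*np.sin(a)+Z*np.cos(a)+28
    for x in (-2,70) if y==-84 else (-2,):
      p=((proj(c,W(x,y2,z2))-[u0-.5,v0-.5])*k).astype(int); cv2.circle(im,tuple(map(int,p)),4,col,-1)
cv2.imwrite("pics/d.png",im)
```

```text
(no output)
```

View pics/d.png

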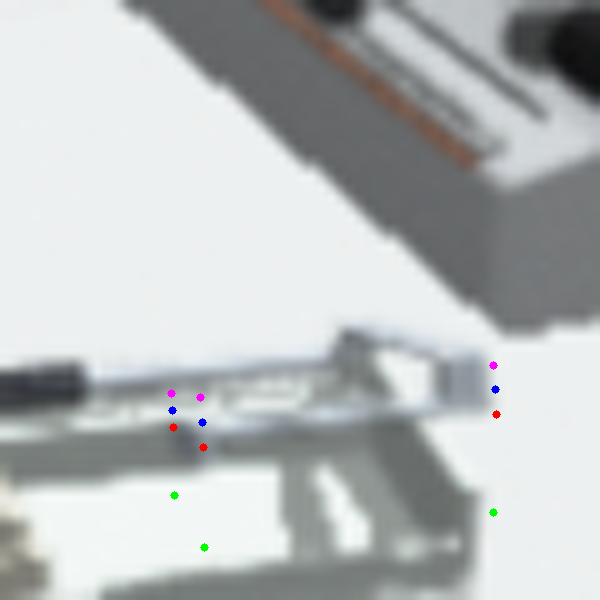

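Run:
```python
from h import *
from cell import robot
z,f0=pickle.load(open("z.pkl","rb")); z=z*1e3+1.0
p=robot.state()["ee_pos"]
robot.move_linear(W(-110,4,z),feed=.02); st=robot.state(); print(st["ee_pos"][2],st["contact_force"]-f0)
for x in(-80,-50,-30):
    h=robot.move_linear(W(x,4,z),feed=.03,stop_force=15); st=robot.state()
    print(x,h,(st["ee_pos"]-W(x,4,z))*1e3,st["contact_force"]-f0,st["t"])
    if h: break
a=robot.read_camera("top")["pixels"];b=robot.read_camera("side")["pixels"]
cv2.imwrite("pics/e.png",np.hstack([cv2.resize(a[145:285,180:300],(400,467)),cv2.resize(b[145:245,210:300],(400,467),interpolation=2)]))
```

```text
0.07841702244924172 [0.23620586 2.71237634 2.37813358]
-80 False [0.18594857 0.09060479 0.06508121] [-1.42590829  2.73020022  4.62582883] 7.5917
-50 True [-11.55527297   0.86372413  -1.06450683] [-1.18567566  0.72423191  5.04007591] 8.375
```

View pics/e.png

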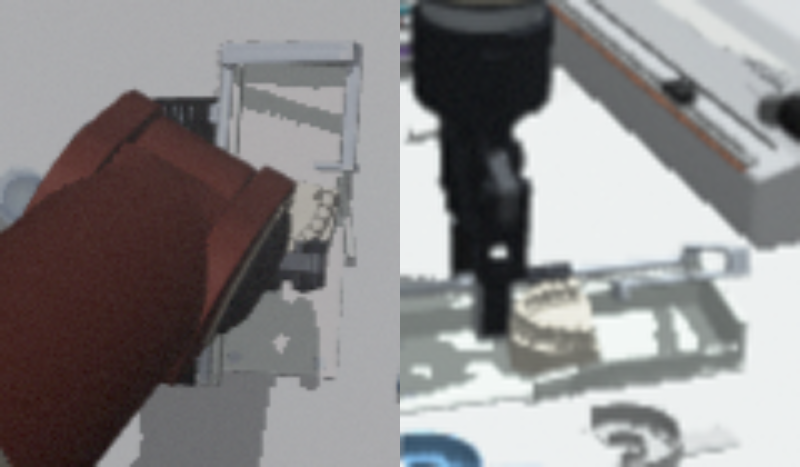

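Run:
```python
from h import *
from cell import robot
z,f0=pickle.load(open("z.pkl","rb")); z=z*1e3+1.0
for x in(-60,-55,-50,-45,-40):
    h=robot.move_linear(W(x,4,z),feed=.03,stop_force=20); st=robot.state()
    print(x,h,(st["ee_pos"]-W(x,4,z)).round(4)*1e3,(st["contact_force"]-f0).round(1),st["wrist_torque"].round(2),st["t"])
    if h: break
a=robot.read_camera("top")["pixels"]
cv2.imwrite("pics/f.png",cv2.resize(a[165:265,230:310],(640,800))[:600])
```

```text
-60 False [-1.   0.2 -0.4] [-4.5  1.7  3.7] [ 0.37  0.8  -0.23] 8.7917
-55 False [-5.1  0.4 -0.8] [-10.    1.6   7.5] [ 0.35  2.14 -0.22] 9.1083
-50 False [-9.1  0.7 -1.3] [-16.3   2.2  11.5] [ 0.25  3.39 -0.45] 9.425
-45 False [-13.1   1.   -1.7] [-23.2   3.   15.6] [ 0.3   4.69 -0.59] 9.7417
-40 False [-17.2   1.3  -2. ] [-28.2   1.8  20.7] [ 0.42  6.04 -0.69] 10.0583
```

View pics/f.png

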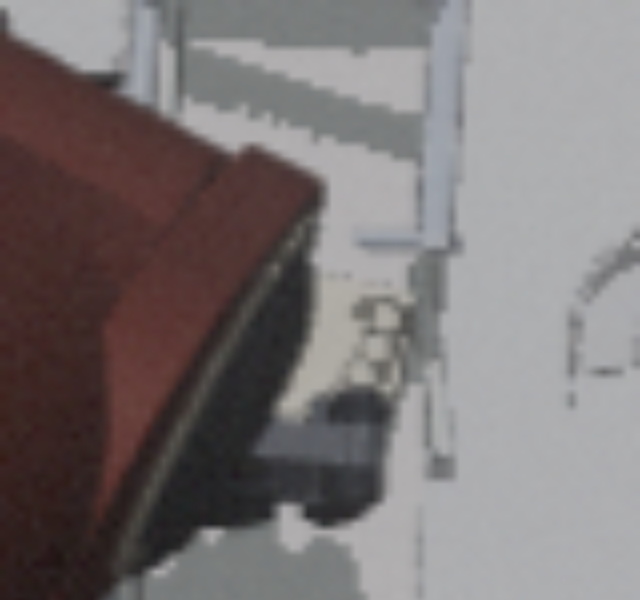

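Run:
```python
from h import *
from cell import robot
z,f0=pickle.load(open("z.pkl","rb")); z=z*1e3+1.0
robot.move_linear(W(-62,4,z),feed=.05)
robot.move_linear(W(-112,4,z),feed=.06); st=robot.state()
print((st["contact_force"]-f0).round(1),st["ee_pos"],st["t"])
c=robot.read_camera("top");a=c["pixels"];s=robot.read_camera("side");b=s["pixels"]
pickle.dump((c,s),open("blk.pkl","wb"))
cv2.imwrite("pics/g.png",np.hstack([cv2.resize(a[165:245,235:295],(450,600)),cv2.resize(b[175:245,220:255],(300,600),interpolation=2)]))
```

```text
[-0.7  1.6  4.5] [0.44505972 0.06761654 0.07823792] 11.6833
```

View pics/g.png

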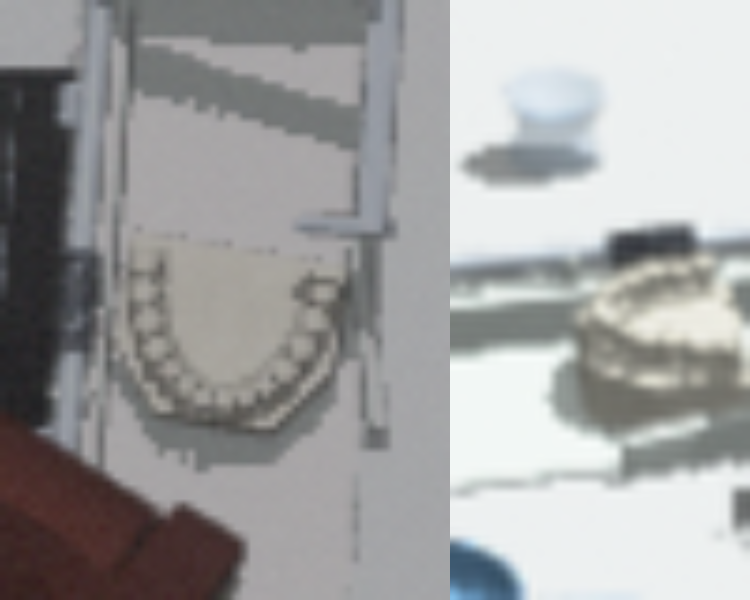

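```bash
cat >> h.py <<'E'
def model(c):
    im=cv2.GaussianBlur(c["pixels"],(3,3),0).astype(int); B,G,R=im[...,0],im[...,1],im[...,2]
    m=((R-B>10)&(G-B>5)&(R>90)).astype(np.uint8); k=np.zeros_like(m); k[150:262,240:292]=1; m*=k
    m=cv2.morphologyEx(m,cv2.MORPH_CLOSE,np.ones((3,3),np.uint8))
    ct=max(cv2.findContours(m,0,2)[0],key=cv2.contourArea)
    P=np.array([(cast(c,p,.02)[:2]-o)@Rb*1e3 for p in ct[:,0,:].astype(float)])
    fr=[]
    for y in range(-62,-14,4):
        q=P[abs(P[:,1]-y)<3]
        if len(q): fr.append((y,q[:,0].max()))
    fr=np.array(fr); k=np.polyfit(fr[:,0],fr[:,1],1)
    return dict(area=cv2.contourArea(ct),x=P[:,0].min().round(1),X=P[:,0].max().round(1),y=P[:,1].min().round(1),Y=P[:,1].max().round(1),slope=k[0].round(3),front=np.polyval(k,-39).round(1),fr=fr.round(0).astype(int).tolist())
E
python3 - <<'E'
from h import *
print(model(pickle.load(open("top.pkl","rb")))); print(model(pickle.load(open("blk.pkl","rb"))[0]))
E
```

```text
Traceback (most recent call last):
  File "h.py", line 17, in model
    ct=max(cv2.findContours(m,0,2)[0],key=cv2.contourArea)
ValueError: max() iterable argument is empty
```

```bash
python3 - <<'E'
from h import *
a=pickle.load(open("blk.pkl","rb"))[0]["pixels"]
for n,(u,v) in dict(model=(265,208),model2=(264,213),floor=(265,188),floor2=(275,235),tooth=(255,205),shadow=(265,225)).items(): print(n,a[v-1:v+2,u-1:u+2].reshape(-1,3).mean(0).round())
E
sed -i 's/(R-B>10)&(G-B>5)&(R>90)/(R-B>TH)\&(G-B>5)/' h.py; sed -i '1i TH=14' h.py
python3 - <<'E'
from h import *
try:
  print(model(pickle.load(open("top.pkl","rb")))); print(model(pickle.load(open("blk.pkl","rb"))[0]))
except Exception as e: print(e)
E
```

```text
model [157. 164. 167.]
model2 [158. 164. 168.]
floor [167. 165. 168.]
floor2 [166. 165. 167.]
tooth [126. 130. 133.]
shadow [117. 117. 115.]
max() iterable argument is empty
```

```bash
sed -i 's/(R-B>TH)&(G-B>5)/(R-B>4)\&(G-B>3)\&(R-G<10)\&(R>75)/; s/(3,3),0).astype/(5,5),0).astype/' h.py
python3 - <<'E'
from h import *
print(model(pickle.load(open("top.pkl","rb")))); print(model(pickle.load(open("blk.pkl","rb"))[0]))
E
```

```text
{'area': 532.0, 'x': np.float64(-83.0), 'X': np.float64(-36.1), 'y': np.float64(-67.3), 'Y': np.float64(-11.4), 'slope': np.float64(-0.819), 'front': np.float64(-54.8), 'fr': [[-62, -36], [-58, -75], [-54, -37], [-50, -37], [-46, -39], [-42, -37], [-38, -38], [-34, -38], [-30, -81], [-26, -83], [-22, -76]]}
{'area': 533.0, 'x': np.float64(-51.0), 'X': np.float64(-4.8), 'y': np.float64(-66.6), 'Y': np.float64(-8.6), 'slope': np.float64(-0.187), 'front': np.float64(-17.4), 'fr': [[-62, -9], [-58, -9], [-54, -42], [-50, -9], [-46, -7], [-42, -8], [-38, -6], [-34, -48], [-26, -7], [-22, -5], [-18, -39]]}
```

```bash
sed -i 's/findContours(m,0,2)/findContours(m,0,1)/; s/range(-62,-14,4)/range(-60,-17,4)/; s/<3\]/<1.5]/' h.py
python3 - <<'E'
from h import *
from cell import robot
print(model(pickle.load(open("top.pkl","rb")))); print(model(pickle.load(open("blk.pkl","rb"))[0]))
st=robot.state()
c0,w=-6,80
robot.move_linear(W(-112,4,105),feed=.1); robot.command_gripper(w/1e3,20); robot.move_linear(W(-112,c0,105),feed=.1)
f0=robot.state()["contact_force"]
h=robot.move_linear(W(-112,c0,70),feed=.03,stop_force=12); z=robot.state()["ee_pos"][2]*1e3; print(h,z)
z+=2.5; robot.move_linear(W(-112,c0,z),feed=.03)
robot.move_linear(W(-72,c0,z),feed=.06)
for x in range(-68,-36,4):
    robot.move_linear(W(x,c0,z),feed=.03); st=robot.state(); f=Rb.T@(st["contact_force"]-f0)[:2]
    print(x,f.round(1),(st["contact_force"]-f0)[2].round(1),st["wrist_torque"][2].round(2),((st["ee_pos"]-W(x,c0,z))*1e3).round(1))
    if f[0]<-9: break
print(st["t"])
robot.move_linear(W(-112,c0,z),feed=.08)
c=robot.read_camera("top"); print(model(c),robot.state()["t"])
E
```

```text
{'area': 532.0, 'x': np.float64(-83.0), 'X': np.float64(-36.1), 'y': np.float64(-67.3), 'Y': np.float64(-11.4), 'slope': np.float64(-0.103), 'front': np.float64(-38.5), 'fr': [[-60, -36], [-56, -36], [-52, -37], [-48, -39], [-44, -39], [-40, -37], [-36, -38], [-32, -40], [-28, -40], [-24, -40], [-20, -40]]}
{'area': 533.0, 'x': np.float64(-51.0), 'X': np.float64(-4.8), 'y': np.float64(-66.6), 'Y': np.float64(-8.6), 'slope': np.float64(0.107), 'front': np.float64(-6.8), 'fr': [[-60, -9], [-56, -9], [-52, -9], [-48, -7], [-44, -8], [-40, -6], [-36, -6], [-32, -6], [-28, -6], [-24, -5], [-20, -5]]}
True 71.2703970582759
-68 [-0.4  2.7] 2.9 0.08 [-0.3  0.1 -0. ]
-64 [-1.5  2.4] 2.0 0.1 [-0.  -0.  -0.1]
-60 [-1.5  1.9] 1.5 0.07 [ 0.3 -0.1 -0. ]
-56 [-1.7  2.1] 3.1 0.07 [ 0.5 -0.1  0. ]
-52 [-1.1  2.1] 2.7 0.09 [ 0.5 -0.   0. ]
-48 [-2.1  2.9] 1.8 0.11 [ 0.5 -0.   0. ]
-44 [-1.3  1.8] 3.0 0.07 [ 0.5 -0.   0. ]
-40 [-1.1  2.3] 1.6 0.03 [ 0.5 -0.   0. ]
17.2167
{'area': 501.0, 'x': np.float64(-29.2), 'X': np.float64(15.1), 'y': np.float64(-64.5), 'Y': np.float64(-7.3), 'slope': np.float64(-0.033), 'front': np.float64(13.6), 'fr': [[-60, 15], [-56, 15], [-52, 13], [-48, 13], [-44, 14], [-40, 14], [-36, 14], [-32, 14], [-28, 13], [-24, 13], [-20, 13]]} 18.3167
```

Run:
```python
from h import *
from cell import robot
for w in range(78,65,-2):
    robot.command_gripper(w/1e3,20)
    c0=33-w/2+ (1 if w>66 else 0)*0; c0=34-w/2-(80-w)/14
    z=77.45-(w-60)*.309+2.5
    robot.move_linear(W(-112,c0,z),feed=.05)
f=robot.state()["contact_force"]; print(w,c0,z,f,robot.state()["t"])
f0=f; robot.move_linear(W(-50,c0,z),feed=.1,stop_force=15)
for x in range(-45,-14,5):
    robot.move_linear(W(x,c0,z),feed=.05); st=robot.state(); d=st["contact_force"]-f0; g=Rb.T@d[:2]
    print(x,g.round(1),d[2].round(1),((st["ee_pos"]-W(x,c0,z))*1e3).round(1))
    if g[0]<-9: break
pickle.dump((w,c0,z,f0),open("p.pkl","wb"))
print(model(robot.read_camera("top")),robot.state()["t"])
```

```text
66 0.0 78.096 [1.04295594 2.63293602 2.57883367] 21.5833
-45 [-1.9 -1.4] 0.7 [-0.5  0.  -0.1]
-40 [-2.3 -1.4] 0.3 [ 0.1 -0.  -0.1]
-35 [-2.8  0.3] 0.3 [ 0.5 -0.  -0. ]
-30 [-2.  -1.9] 0.2 [ 0.7 -0.   0.1]
-25 [-2.2 -0.3] -0.2 [ 0.7 -0.   0.1]
-20 [-2.8 -1. ] -1.2 [ 0.7 -0.1  0.1]
-15 [-2.6 -0.4] 0.2 [ 0.7 -0.1  0. ]
{'area': 102.5, 'x': np.float64(6.3), 'X': np.float64(38.9), 'y': np.float64(-64.6), 'Y': np.float64(-41.7), 'slope': np.float64(-1.295), 'front': np.float64(15.0), 'fr': [[-60, 37], [-56, 39], [-52, 39], [-48, 28], [-44, 16]]} 24.15
```

Run:
```python
from h import *
from cell import robot
w,c0,z,f0=pickle.load(open("p.pkl","rb")); ok=True
for x in(-11,-7,-3,1,5):
    robot.move_linear(W(x,c0,z),feed=.04); st=robot.state(); d=st["contact_force"]-f0; g=Rb.T@d[:2]
    print(x,g.round(1),d[2].round(1),((st["ee_pos"]-W(x,c0,z))*1e3).round(1))
    if g[0]<-9: break
robot.sleep(.2); c=robot.read_camera("top")
print(model(c),robot.state()["t"])
robot.move_linear(W(-60,c0,z),feed=.08); print(model(robot.read_camera("top")),robot.state()["t"])
```

```text
-11 [-2.8 -0.8] 0.3 [ 0.3 -0.   0. ]
-7 [-3.6 -0.5] 0.7 [ 0.4 -0.   0. ]
-3 [-2.8 -1.5] 0.1 [ 0.5 -0.   0. ]
1 [-2.6 -1.1] 1.2 [ 0.5 -0.   0. ]
5 [-2.3 -0.7] 0.7 [ 0.6 -0.   0.1]
{'area': 103.5, 'x': np.float64(28.0), 'X': np.float64(59.2), 'y': np.float64(-63.8), 'Y': np.float64(-40.4), 'slope': np.float64(-1.357), 'front': np.float64(35.9), 'fr': [[-60, 59], [-56, 59], [-52, 59], [-48, 56], [-44, 38], [-40, 34]]} 25.65
{'area': 507.0, 'x': np.float64(15.2), 'X': np.float64(59.3), 'y': np.float64(-63.0), 'Y': np.float64(-8.4), 'slope': np.float64(0.024), 'front': np.float64(58.4), 'fr': [[-60, 57], [-56, 59], [-52, 59], [-48, 58], [-44, 58], [-40, 58], [-36, 58], [-32, 58], [-28, 59], [-24, 59], [-20, 59]]} 26.6583
```

Run:
```python
from h import *
from cell import robot
w,c0,z,f0=pickle.load(open("p.pkl","rb"))
robot.move_linear(W(-60,c0,z-1.8),feed=.02); robot.sleep(.4); print(robot.state()["contact_force"])
a=robot.read_camera("side")
robot.move_linear(W(-60,c0,105),feed=.05); robot.move_linear(W(-60,c0,180),feed=.12); robot.move_linear(W(-120,c0+30,230),feed=.15)
c=robot.read_camera("top");b=robot.read_camera("side"); print(model(c),robot.state()["t"])
pickle.dump((a,c,b),open("end.pkl","wb"))
# flap shut check: image difference of side view vs start in the strip/cover region
s=pickle.load(open("side.pkl","rb"))["pixels"].astype(int)
for n,k in(("open",a),("now",b)): print(n,np.abs(k["pixels"].astype(int)-s)[195:225,262:295].mean())
print(robot.state()["contact_force"])
```

```text
[ 0.04757074 -0.42372618  6.53228522]
{'area': 466.5, 'x': np.float64(16.1), 'X': np.float64(56.6), 'y': np.float64(-63.9), 'Y': np.float64(-8.5), 'slope': np.float64(0.011), 'front': np.float64(55.3), 'fr': [[-60, 55], [-56, 55], [-52, 55], [-48, 54], [-44, 56], [-40, 56], [-36, 56], [-32, 56], [-28, 55], [-24, 55], [-20, 55]]} 29.6667
open 30.94242424242424
now 14.018855218855219
[ 0.74333676  0.69206087 -1.0780138 ]
```

Run:
```python
from h import *
a,c,b=pickle.load(open("end.pkl","rb"))
c0=pickle.load(open("top.pkl","rb"));s0=pickle.load(open("side.pkl","rb"))
def box(cam,pts,m=3):
    P=np.array([proj(cam,W(*p)) for p in pts]);u,v=P.min(0).astype(int)-m;U,V=P.max(0).astype(int)+m;return slice(v,V),slice(u,U)
d=lambda p,q,B:np.abs(p["pixels"].astype(int)-q["pixels"])[B].mean().round(1)
for n,pts in(("cover end",[(58,-70,37),(70,-84,26),(70,0,37)]),("gate/strip",[(-2,-59,26),(-2,-84,26),(40,-84,26)])):
    print(n,"side open",d(a,s0,box(s0,pts)),"now",d(b,s0,box(s0,pts)),"top now",d(c,c0,box(c0,pts)))
print("treadle",d(c,c0,box(c0,[(0,52,25),(40,40,25)])))
vis=np.hstack([np.hstack([k["pixels"][195:225,240:300] for k in(s0,a,b)])]);cv2.imwrite("pics/end.png",vis)
# treadle outer edge (dark) in top view along bay x=20
for k in(c0,c):
    print([int(k["pixels"][tuple(proj(k,W(20,y,25)).round().astype(int)[::-1])].max()) for y in range(42,60,2)])
```

```text
cover end side open 28.6 now 5.8 top now 13.2
gate/strip side open 57.4 now 33.3 top now 19.0
treadle 9.8
[45, 48, 42, 44, 52, 48, 141, 155, 153]
[47, 49, 49, 50, 64, 58, 158, 168, 168]
```

```bash
python3 -c "
from cell import robot
print(robot.sign_off(),robot.state()['t'])"
```

```text
the job is handed in; nothing more can be done
the job is handed in; nothing more can be done
```

I handed the job in at about 30 s: the model is behind the gate bar at about bay x 33 mm, the flap looks shut in the final camera images, and the arm is clear. The first push jammed with the model turned about 0.1 rad in the channel; I straightened it with an off-centre push. I didn't re-measure the dish and trays, and sign-off gave no verdict.

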